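# Square up the tasting glasses under the taps with a flight board

## Robot

A 6-joint arm with a two-finger parallel gripper is mounted at the origin on the work surface. World frame = base frame: x ahead of the robot, y to its left, z up, the work surface at z = 0. Lengths are in m, angles in rad, forces in N, time in s.
With the tool pointing down it reaches from about 0.35 to 0.975 m from the base axis. Payload 7.1 kg.
Tool frame: the origin (TCP) lies on the front face of the gripper's body, between the roots of the fingers; the fingertips stand 80 mm ahead of it and the grasp point (between the pads) lies 61 mm ahead of it; z points along the fingers, y is the direction in which the jaws open and shut (so a half turn about z gives the same grasp; the last joint's range is limited). The gripper opens to 88 mm and grips with 3 to 60 N. Pads are 20 mm wide; open, the fingers measure 115 mm over their backs; the gripper's body (75 mm by 178 mm) begins 61 mm behind the grasp point.
Start: joints at [1.149, 0.423, 1.63, -0, 1.089, -0.019], TCP at [0.245, 0.575, 0.303] pointing down, gripper open.
Joint ranges: [-3, 3], [-0.9, 2.11], [0.09, 2.58], [-1.31, 4.45], [0.11, 2.69], [-2.54, 2.54]. Speed limits (rad/s): [2.39, 2.39, 3.01, 3.14, 3.14, 3.14].

## Interface

Orientations are given as a unit quaternion [x, y, z, w].
In Python, from workcell import sensors, read_camera, bot gives the robot as it stands. The module is installed in compiled form; this text tells all that it offers.
- The arm moves only by the tool send_rows, never from a script. Its argument "steps" is a list of rows, each an object with "translation": the shift along the world's x, y, z in units of 30 mm (1.0 is 30 mm), a list of three; "twist": the turn about the world's z in units of 6 degrees (1.0 is 6 degrees). In form: [{"translation": [x, y, z], "twist": twist}, ...]. A call has 1 to 8 rows; each row shifts and turns the commanded pose from where the row before left it; what a row does not reach is not made up. A row lasts 1/12 s, in which the tool goes at most 41.7 mm and 7.16 degrees, less where a joint would pass 70% of its speed; a pose out of reach is approached as far as the arm can. A call is refused whole if a number of a shift passes 1 or a number of a turn 1, either way. A call with a gripper value outside its range is refused whole. "fingers" is the finger opening in mm, from 0 to 87.8, set as the call begins (left out, the last holds). The fingers move at their own pace and stop on an object; "force" is the grip in N (left out, the last holds). Time passes only in rows, so rows that do not move let the fingers close. It gives the time, the measured TCP pose, the force and the opening at its end, in the units of the state.
- sensors.get_obs(): the state, without advancing time (a new reading comes with each control period).
- read_camera(name): name is "scene" or "top"; returns a dict with "frame" (400x640x3 uint8, red, green, blue), "fx", "fy", "cx", "cy" (pixels), "cam_to_world" (4x4, takes a point from camera to world coordinates). Camera axes: x right, y down, z forward; pixel columns grow to the right and rows downward; lengths in m; the calibration is good to about 2 mm. A picture is of the moment at which its call begins. There is no depth.
- bot.close_job(): hands the job in, once; it reports no verdict.
The state is a dict: "time_s": time; "qpos": joint angles; "qvel": joint speeds; "joint_torque": joint torques, N m; "eef_pos": TCP position; "orientation": TCP orientation; "force": force on the tool from outside, world axes, zero at the start; "ft_torque": the same for the moment, N m; "finger_gap": finger opening in m.
Only numpy, scipy, OpenCV 4.12 (cv2) and the standard library are available. Lean on these libraries where they do the work, as an engineer would, in place of code of your own. Each camera call takes 0.05 s, during which the arm holds its last target. There are 200 camera calls.

## Task

Take the pale flight board out of its rack and use its long lower edge as a straightedge to slide the four tasting glasses back across the drip tray into one straight row, each standing right under its own tap spout, then stand the board back in its slot in the rack. The gripper must not touch the clean glasses, so lean the board back to reach in below the taps; do not tip a glass or bump the tap tower, and leave the dark board, the growler and the coasters where they are.

Things in the scene. Friction and masses are not known exactly. Their poses are not given: they have to be found in the camera images.
- taps: The fixed tap station: stainless drip tray and the chrome tap tower behind it. Origin on the counter straight below the middle of the row of spouts; x points from the robot's side towards the tower, y along the row of taps, z up. The tray spans x = -140 to +60 mm, y = +-170 mm; its flat grate is 20 mm above the counter.
- tower (a point): Middle of the tower's horizontal chrome tube (68 mm thick, 340 mm along y, axis 305 mm up, 105 mm beyond the spouts), carried by a leg at either end. Four taps, 70 mm apart, reach 105 mm forward from it over the grate; their black handles rise to 422 mm above the counter.
- spout0 (a point): Open end of tap spout 0 (14 mm wide), 225 mm above the counter, 205 mm above the grate; at x = 0, y = -105 mm in the tap station's axes. Glass0 belongs under it.
- spout1 (a point): Open end of tap spout 1 (14 mm wide), 225 mm above the counter, 205 mm above the grate; at x = 0, y = -35 mm in the tap station's axes. Glass1 belongs under it.
- spout2 (a point): Open end of tap spout 2 (14 mm wide), 225 mm above the counter, 205 mm above the grate; at x = 0, y = +35 mm in the tap station's axes. Glass2 belongs under it.
- spout3 (a point): Open end of tap spout 3 (14 mm wide), 225 mm above the counter, 205 mm above the grate; at x = 0, y = +105 mm in the tap station's axes. Glass3 belongs under it.
- glass0: Clear tasting glass 0 with a greenish thick bottom, slim and straight-sided, 56 mm across, 145 mm high, 0.15 to 0.28 kg; loose on the grate, in front (robot side) of spout 0 and within about 6 mm of its lane. Origin: centre of its underside; z up.
- glass1: Clear tasting glass 1 with a greenish thick bottom, slim and straight-sided, 56 mm across, 145 mm high, 0.15 to 0.28 kg; loose on the grate, in front (robot side) of spout 1 and within about 6 mm of its lane. Origin: centre of its underside; z up.
- glass2: Clear tasting glass 2 with a greenish thick bottom, slim and straight-sided, 56 mm across, 145 mm high, 0.15 to 0.28 kg; loose on the grate, in front (robot side) of spout 2 and within about 6 mm of its lane. Origin: centre of its underside; z up.
- glass3: Clear tasting glass 3 with a greenish thick bottom, slim and straight-sided, 56 mm across, 145 mm high, 0.15 to 0.28 kg; loose on the grate, in front (robot side) of spout 3 and within about 6 mm of its lane. Origin: centre of its underside; z up.
- board: The pale maple tasting-flight board, a straight plank 320 mm long (its x), 18 mm thick (its y), 65 mm high (its z), 0.20 to 0.32 kg, with four shallow round recesses marked on one face. It stands on a long edge in the rack; origin: centre of that lower edge face. Grip it across its thickness at the middle of its top edge.
- dark_board: A dark walnut flight board of the same size and axes, standing in the other slot of the rack. To be left alone.
- rack: Fixed wooden rack: base 200 (x) by 170 (y) by 15 mm, with 10 mm upright dowels (tapered tips, tops 60 mm above the counter) at x = +-80, y = +-30 and +-70 mm. They form two slots, 30 mm wide and 100 mm apart, along x; boards stand on the base and rise 20 mm above the dowels. Origin: centre of the underside; z up.
- slot_a (a point): Middle of the floor of one slot, at x = 0, y = +50 mm, 15 mm up in the rack's axes; a board standing in it runs along the rack's x.
- slot_b (a point): Middle of the floor of the other slot, at x = 0, y = -50 mm, 15 mm up in the rack's axes.
- growler: Amber glass growler with black cap, 108 mm across, 230 mm high, standing on the counter left of the tray. Origin: centre of its underside. To be left alone.
- coasters: Dark steel coaster caddy full of coasters, 108 mm square, 54 mm high, standing on the counter in front of the left end of the tray. Origin: centre of its underside. To be left alone.
Mind the look-alikes: they are no part of the job. Leave any yellow look-alike of the glass3 alone. Leave any brown look-alike of the glass1 alone.

How it is judged:
By the outcome, as a careful person would: the job done as asked, in the order asked, and still so for the second after the job is handed in, with the robot touching nothing.
It also fails if it takes over 58 s, if anything falls off the work surface, if the arm or the gripper's body presses on something with over 40 N, if the wrist force passes 120 N, or if a joint passes its speed limit or range.

## Working session

There is one attempt and no reset: what is moved stays moved. The work goes in short steps, Python scripts to look and compute and a tool call to move; the robot and the scene stay as the last step left them, time stands still between calls to the robot, and variables do not carry over. Pictures are saved under pics/ and viewed, about 8 in all and at most 12, crops included, and the job is handed in when it is done.

Besides the shell and the picture viewer there is one more tool, called as a command line: name --argument value ..., lists and objects as JSON in quotes. send_rows: Moves the arm, as the interface text tells. Its arguments: {"type":"object","properties":{"steps":{"type":"array"},"fingers":{"type":"number"},"force":{"type":"number"}},"required":["steps"]}

```bash
mkdir -p pics
python3 - <<'E'
from workcell import sensors, read_camera
import cv2,numpy as np
o=sensors.get_obs();print({k:np.round(v,3).tolist() for k,v in o.items()})
for n in("scene","top"):
    c=read_camera(n);cv2.imwrite(f"pics/{n}0.png",c["frame"][:,:,::-1]);print(n,c["fx"],c["fy"],c["cx"],c["cy"],np.round(c["cam_to_world"],4).tolist())
E
```

```text
{'time_s': 0.0, 'qpos': [1.149, 0.424, 1.631, -0.0, 1.089, -0.019], 'qvel': [0.001, 0.0, -0.001, -0.002, -0.001, -0.001], 'joint_torque': [-0.0, -54.462, -27.367, 0.064, 0.023, -0.0], 'eef_pos': [0.245, 0.575, 0.302], 'orientation': [0.2, 0.98, -0.001, -0.0], 'force': [-0.526, 0.161, 0.847], 'ft_torque': [-0.008, 0.018, 0.001], 'finger_gap': 0.088}
scene 389.98963708335697 389.98963708335697 329.7255509044762 209.01949641184365 [[-0.227, 0.6554, -0.7204, 1.3239], [0.9737, 0.1366, -0.1826, 0.2964], [-0.0213, -0.7428, -0.6691, 0.9255], [0.0, 0.0, 0.0, 1.0]]
top 484.0274259528844 484.0274259528844 332.00468970787347 194.80033030575214 [[-0.018, -0.9825, 0.1855, 0.3208], [-0.9998, 0.019, 0.0039, 0.0792], [-0.0074, -0.1854, -0.9826, 1.4322], [0.0, 0.0, 0.0, 1.0]]
```

View pics/scene0.png

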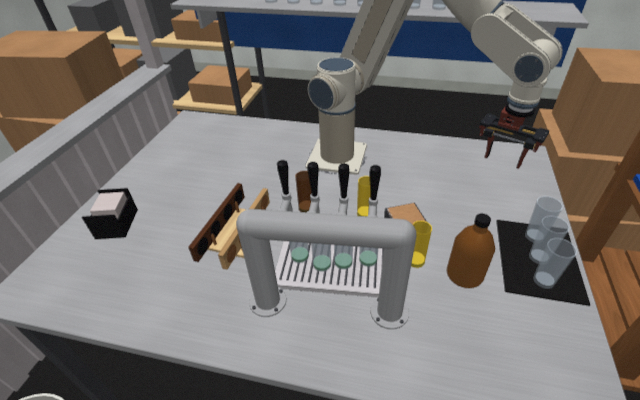

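View pics/top0.png

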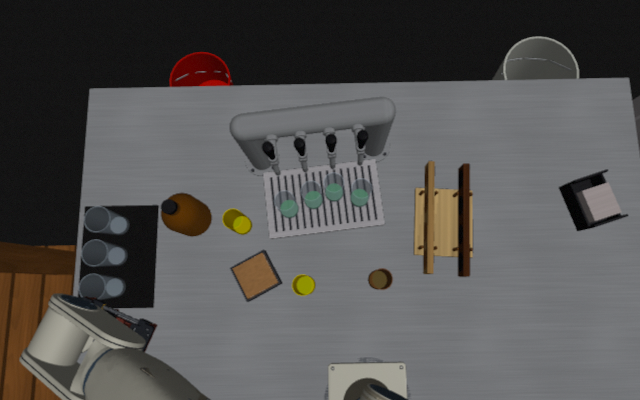

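Top view: the tray is at about (265-383, 162-238) with green bottoms at (289,205), (313,195), (334,188) and (360,193). The pale board is at u≈430, v 160-273, the dark one at u≈465, and look-alikes stand at (380,279), (304,285) and (237,222). The moves allow no tilt, so I plan to grip the board near one end, which keeps the gripper body outside the row. Next I measure.

```bash
cat > h.py <<'E'
import numpy as np,cv2
from workcell import sensors, read_camera
def ray(c,u,v):
    T=np.array(c["cam_to_world"]);d=T[:3,:3]@np.array([(u-c["cx"])/c["fx"],(v-c["cy"])/c["fy"],1]);return T[:3,3],d
def onz(c,u,v,z):
    o,d=ray(c,u,v);return o+d*(z-o[2])/d[2]
def blobs(c,lo,hi,amin=20):
    hsv=cv2.cvtColor(c["frame"],cv2.COLOR_RGB2HSV);m=cv2.inRange(hsv,np.array(lo),np.array(hi))
    cs,_=cv2.findContours(m,cv2.RETR_EXTERNAL,cv2.CHAIN_APPROX_NONE)
    return [k for k in cs if cv2.contourArea(k)>amin]
E
python3 - <<'E'
from h import *
c=read_camera("top");s=read_camera("scene")
for n,cam in(("top",c),("scene",s)):
    for k in blobs(cam,(50,60,60),(95,255,255)):
        (u,v),(w,h),a=cv2.minAreaRect(k);x,y,bw,bh=cv2.boundingRect(k);print(n,"green",round(u,1),round(v,1),(x,y,bw,bh),onz(cam,u,v,.027).round(4))
f=c["frame"]
for k in blobs(c,(10,60,100),(28,200,255),200):
    r=cv2.minAreaRect(k);print("wood",[round(q,1) for q in (*r[0],*r[1],r[2])],cv2.boundingRect(k))
cr=f[90:300,225:485][:,:,::-1];cv2.imwrite("pics/crop1.png",cv2.resize(cr,(780,600),interpolation=cv2.INTER_CUBIC)[:, :])
E
```

```text
top green 288.7 208.4 (281, 200, 17, 18) [0.5479 0.2129 0.027 ]
top green 313.0 199.0 (305, 191, 17, 17) [0.5746 0.1411 0.027 ]
top green 359.0 197.5 (351, 189, 17, 18) [0.5765 0.0053 0.027 ]
top green 333.5 191.5 (326, 183, 16, 18) [0.596  0.0802 0.027 ]
scene green 300.0 258.2 (292, 254, 16, 8) [0.5916 0.0138 0.027 ]
wood [20.4, 336.9, 22.0, 125.7, 5.9] (5, 274, 25, 126)
wood [254.8, 275.3, 33.8, 35.0, 61.7] (233, 253, 45, 45)
wood [418.9, 221.4, 9.5, 67.0, 1.1] (414, 188, 11, 68)
wood [442.6, 217.1, 29.8, 112.0, 0.8] (427, 161, 31, 113)
```

View pics/crop1.png

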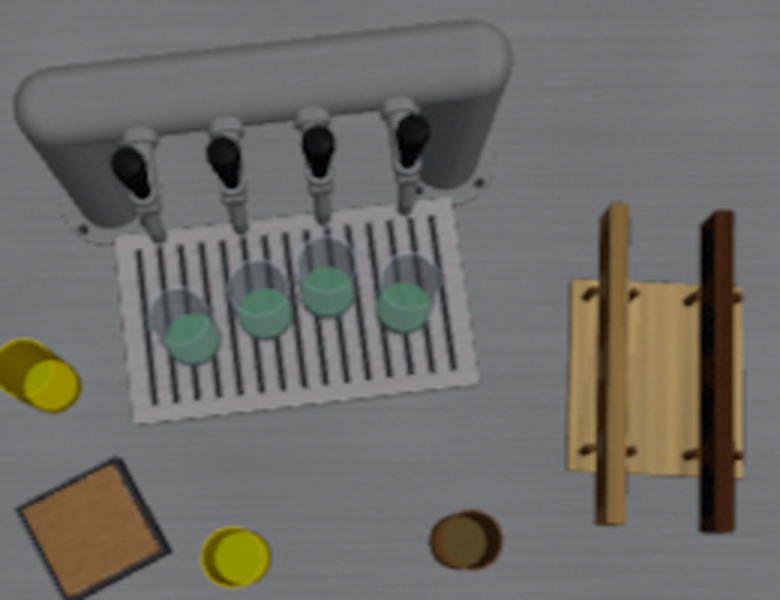

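The crop shows the tray corners at about (115,237), (452,198), (480,382) and (136,422). The pale board's top face runs from (619,203) to (612,523), and both boards stand parallel in the rack.

Run:
```python
from h import *
c=read_camera("top");s=read_camera("scene")
P=lambda a,b,z:onz(c,225+a/3,90+b/2.857,z)
TL,TR,BR,BL=[P(a,b,.018) for a,b in((115,237),(452,198),(480,382),(136,422))]
print("sizes",[np.linalg.norm(q).round(3) for q in(TL-TR,BL-BR,TL-BL,TR-BR)])
ydir=(TL-TR)+(BL-BR);th=np.arctan2(-ydir[0],ydir[1]);
ctr=(TL+TR+BR+BL)/4;ex=np.array([np.cos(th),np.sin(th)]);ey=np.array([-ex[1],ex[0]])
O=ctr[:2]+.04*ex
print("th",np.degrees(th),"O",O)
for a,b in((408,210),(325,220),(241,229),(160,238)):
    p=P(a,b,.225)[:2]-O;print("spout taps-frame",(p@ex).round(4),(p@ey).round(4))
for k in blobs(c,(50,60,60),(95,255,255)):
    (u,v),_=cv2.minEnclosingCircle(k)
    p=onz(c,u,v,.026)[:2];print("glass",p.round(4),"taps",((p-O)@ex).round(4),((p-O)@ey).round(4))
for n,a,b in(("brown",465,541),("yel",236,557)):
    p=P(a,b,.01)[:2]-O;print(n,(p+O).round(3),(p@ex).round(4),(p@ey).round(4))
for n,a,b in(("far",619,203),("near",612,523)): print("board",n,P(a,b,.08).round(4))
R=[P(a,b,.015) for a,b in((570,281),(744,285),(742,476),(568,469))];print("rack",np.round(R,3).tolist(),np.mean(R,0).round(4))
# pale top face width profile
f=c["frame"]
for v in(166,175,185,250,260,268):print(v,f[v,420:442].tolist()[0:22:1] if v in(175,260) else '')
```

```text
sizes [np.float64(0.34), np.float64(0.339), np.float64(0.196), np.float64(0.197)]
th 5.95355544033008 O [0.61841678 0.11400532]
spout taps-frame -0.0004 -0.1065
spout taps-frame -0.0008 -0.0348
spout taps-frame -0.0002 0.0374
spout taps-frame 0.0001 0.107
glass [0.5487 0.2128] taps -0.0591 0.1055
glass [0.5742 0.1411] taps -0.0412 0.0316
glass [0.5774 0.0052] taps -0.0521 -0.1039
glass [0.5958 0.0798] taps -0.026 -0.0317
brown [ 0.338 -0.049] -0.2961 -0.1335
yel [0.326 0.172] -0.2851 0.0875
board far [ 0.6693 -0.2029  0.08  ]
board near [ 0.3516 -0.1786  0.08  ]
rack [[0.603, -0.163, 0.015], [0.596, -0.335, 0.015], [0.398, -0.319, 0.015], [0.408, -0.151, 0.015]] [ 0.5012 -0.2423  0.015 ]
166 
175 [[114, 116, 119], [115, 116, 119], [114, 115, 118], [113, 115, 117], [89, 88, 87], [44, 29, 14], [42, 24, 12], [44, 25, 10], [92, 69, 40], [123, 95, 55], [127, 98, 58], [129, 100, 59], [126, 98, 57], [122, 94, 55], [105, 90, 75], [100, 102, 104], [117, 118, 122], [115, 118, 120], [115, 117, 119], [116, 118, 120], [116, 118, 121], [116, 118, 120]]
185 
250 
260 [[113, 114, 116], [112, 114, 116], [105, 104, 105], [75, 70, 66], [43, 27, 13], [42, 25, 9], [51, 33, 17], [96, 72, 42], [124, 96, 56], [128, 99, 58], [133, 104, 62], [138, 107, 63], [136, 105, 63], [114, 96, 76], [100, 101, 104], [114, 115, 118], [114, 115, 118], [114, 115, 118], [113, 114, 118], [114, 116, 117], [114, 116, 118], [113, 115, 118]]
268
```

Tray sides (340 × 197 mm) and spouts (within 3 mm) match the given sizes. I'll grip 13 mm from the board's far end, at about (0.656, -0.202). First I go round the front of the taps, raised.

send_rows --steps '[{"translation": [0,0,0.6],"twist": 0},{"translation": [0.39,-0.9,0.6],"twist": 0},{"translation": [0.39,-0.9,0.6],"twist": 0},{"translation": [0.39,-0.9,0],"twist": 0.3},{"translation": [0.39,-0.9,0],"twist": 0.3},{"translation": [0.39,-0.9,0],"twist": 0.3},{"translation": [0.39,-0.9,0],"twist": 0.3},{"translation": [0.39,-0.9,0],"twist": 0.3}]' --fingers 60 --force 60

```text
time_s: 0.97
eef_pos: [0.3271, 0.3846, 0.3568]
orientation: [0.122, 0.993, 0.0, 0.0]
force: [-0.6, 0.2, -0.2]
finger_gap: 0.0599
```

send_rows --steps '[{"translation": [0.39,-0.9,0],"twist": 0.3},{"translation": [0.39,-0.9,0],"twist": 0.3},{"translation": [0.39,-0.9,0],"twist": 0.3},{"translation": [0.39,-0.9,0],"twist": 0.3},{"translation": [0.39,-0.9,0],"twist": 0.4},{"translation": [0.39,-0.9,0],"twist": 0},{"translation": [0.39,-0.9,0],"twist": 0},{"translation": [0.2,-0.9,0],"twist": 0}]'

```text
time_s: 1.63
eef_pos: [0.4157, 0.1686, 0.3569]
orientation: [0.039, 0.999, 0.0, 0.0]
force: [1.1, 0.4, -0.1]
finger_gap: 0.0599
```

send_rows --steps '[{"translation": [0,-0.9,0],"twist": 0},{"translation": [0,-0.9,0],"twist": 0},{"translation": [0,-0.9,0],"twist": 0},{"translation": [0,-0.9,0],"twist": 0},{"translation": [0,-0.9,0],"twist": 0},{"translation": [0,-0.9,0],"twist": 0},{"translation": [0,-0.9,0],"twist": 0},{"translation": [0,-0.9,0],"twist": 0}]'

```text
time_s: 2.3
eef_pos: [0.4145, -0.0473, 0.3569]
orientation: [0.039, 0.999, -0.0, 0.0]
force: [0.8, -1.3, -0.0]
finger_gap: 0.06
```

send_rows --steps '[{"translation": [0,-0.9,0],"twist": 0},{"translation": [0,-0.9,0],"twist": 0},{"translation": [0,-0.9,0],"twist": 0},{"translation": [0.4,-0.9,0],"twist": 0},{"translation": [0.7,-0.8,0],"twist": 0},{"translation": [0.9,-0.75,0],"twist": 0},{"translation": [0.9,0,0],"twist": 0},{"translation": [0.9,0,0],"twist": 0}]'

```text
time_s: 2.97
eef_pos: [0.5297, -0.202, 0.3566]
orientation: [0.04, 0.999, -0.0, 0.0]
force: [0.1, -0.4, 0.6]
finger_gap: 0.0601
```

send_rows --steps '[{"translation": [0.9,0,0],"twist": 0},{"translation": [0.9,0,-0.2],"twist": 0},{"translation": [0.9,0,-0.5],"twist": 0},{"translation": [0.9,0,-0.8],"twist": 0},{"translation": [0.65,0,-0.9],"twist": 0},{"translation": [0,0,-0.9],"twist": 0},{"translation": [0,0,-0.9],"twist": 0},{"translation": [0,0,0],"twist": 0}]'

```text
time_s: 3.63
eef_pos: [0.6536, -0.1995, 0.2244]
orientation: [0.039, 0.999, 0.001, -0.005]
force: [-1.3, 0.9, -1.5]
finger_gap: 0.0599
```

Run:
```python
from h import *
o=sensors.get_obs();print(np.round(o["eef_pos"],4),o["orientation"],np.round(o["qpos"],2))
for n,(a,b,c,d) in {"scene":(150,330,120,320),"top":(120,310,350,540)}.items():
    f=read_camera(n)["frame"][a:b,c:d,::-1];cv2.imwrite(f"pics/{n}1.png",cv2.resize(f,None,fx=2,fy=2))
a=cv2.imread("pics/scene1.png");b=cv2.imread("pics/top1.png");h=max(len(a),len(b))
cv2.imwrite("pics/both1.png",np.hstack([cv2.copyMakeBorder(q,0,h-len(q),0,0,0) for q in(a,b)]))
```

```text
[ 0.6536 -0.1995  0.2244] [ 0.03895746  0.99922844  0.00136299 -0.00479358] [-0.31  0.6   1.54  0.    1.02 -1.81]
```

View pics/both1.png

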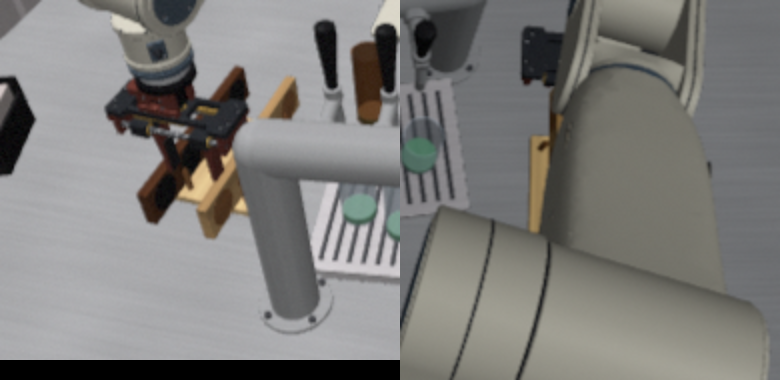

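The view shows the fingers above the far end of the pale board, one on each side, with the dark board clear. I'll go down and look at the pose.

send_rows --steps '[{"translation": [0.08,-0.08,-0.5],"twist": 0},{"translation": [0,0,-0.5],"twist": 0},{"translation": [0,0,-0.5],"twist": 0},{"translation": [0,0,-0.5],"twist": 0},{"translation": [0,0,-0.5],"twist": 0},{"translation": [0,0,-0.5],"twist": 0},{"translation": [0,0,-0.5],"twist": 0},{"translation": [0,0,-0.3],"twist": 0}]'

```text
time_s: 4.4
eef_pos: [0.6579, -0.2027, 0.1142]
orientation: [0.039, 0.999, 0.0, -0.001]
force: [1.0, -0.8, -0.3]
finger_gap: 0.0601
```

send_rows --steps '[{"translation": [0,0,0],"twist": 0},{"translation": [0,0,0],"twist": 0}]'

```text
time_s: 4.57
eef_pos: [0.6585, -0.2028, 0.1159]
orientation: [0.039, 0.999, 0.0, -0.001]
force: [-0.5, -0.4, 0.5]
finger_gap: 0.0601
```

Run:
```python
from h import *
o=sensors.get_obs();print(np.round(o["eef_pos"],4),np.round(o["orientation"],4),o["force"])
f=read_camera("scene")["frame"][170:320,170:320,::-1];cv2.imwrite("pics/s2.png",cv2.resize(f,None,fx=4,fy=4,interpolation=cv2.INTER_CUBIC))
```

```text
[ 0.6585 -0.2028  0.1159] [ 3.910e-02  9.992e-01  2.000e-04 -6.000e-04] [-0.47643815 -0.3766997   0.5224472 ]
```

View pics/s2.png

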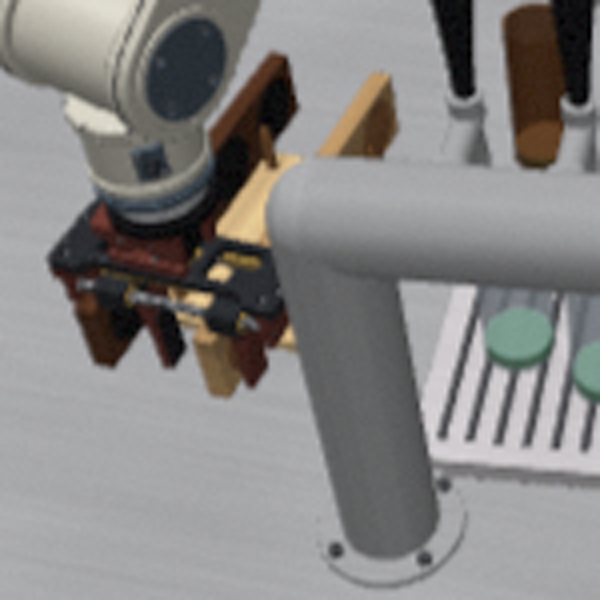

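The view shows the pale board's end (222,360) between the two fingers (172,350 and 255,370). I lower a little more and close.

send_rows --steps '[{"translation": [-0.08,0,-0.2],"twist": 0},{"translation": [0,0,0],"twist": 0}]'

```text
time_s: 4.78
eef_pos: [0.6559, -0.2029, 0.1106]
orientation: [0.039, 0.999, -0.0, 0.0]
force: [-0.2, 0.8, -0.4]
finger_gap: 0.0601
```

send_rows --steps '[{"translation": [0,0,0],"twist": 0},{"translation": [0,0,0],"twist": 0},{"translation": [0,0,0],"twist": 0},{"translation": [0,0,0],"twist": 0},{"translation": [0,0,0],"twist": 0},{"translation": [0,0,0],"twist": 0}]' --fingers 0 --force 60

```text
time_s: 5.28
eef_pos: [0.6564, -0.2029, 0.1108]
orientation: [0.039, 0.999, -0.0, 0.0]
force: [0.1, 0.2, 0.0]
finger_gap: 0.0233
```

send_rows --steps '[{"translation": [0,0,0.2],"twist": 0},{"translation": [0,0,0.3],"twist": 0},{"translation": [0,0,0],"twist": 0}]'

```text
time_s: 5.53
eef_pos: [0.6572, -0.2032, 0.1276]
orientation: [0.039, 0.999, -0.0, 0.001]
force: [0.3, 0.1, -2.6]
finger_gap: 0.0177
```

Run:
```python
from h import *
o=sensors.get_obs();print(np.round(o["eef_pos"],4),np.round(o["orientation"],4),o["force"],o["ft_torque"],o["finger_gap"])
f=read_camera("scene")["frame"][170:320,170:320,::-1];cv2.imwrite("pics/s3.png",cv2.resize(f,None,fx=4,fy=4,interpolation=cv2.INTER_CUBIC))
```

```text
[ 0.6572 -0.2032  0.1276] [ 3.910e-02  9.992e-01 -4.000e-04  1.300e-03] [ 0.25220914  0.10575621 -2.61552771] [-0.07669705 -0.34394312  0.05395379] 0.017661528159656874
```

send_rows --steps '[{"translation": [0,0,0.3],"twist": 0},{"translation": [0,0,0.5],"twist": 0},{"translation": [0,0,0.6],"twist": 0},{"translation": [0,0,0.7],"twist": 0},{"translation": [0,0,0.7],"twist": 0},{"translation": [0,0,0.7],"twist": 0},{"translation": [0,0,0.7],"twist": 0},{"translation": [0,0,0.4],"twist": 0}]'

```text
time_s: 6.25
eef_pos: [0.6571, -0.2032, 0.2677]
orientation: [0.039, 0.999, -0.001, 0.002]
force: [1.0, -0.7, -1.8]
finger_gap: 0.0177
```

send_rows --steps '[{"translation": [0,0,0],"twist": 0},{"translation": [0,0,0],"twist": 0}]'

```text
time_s: 6.42
eef_pos: [0.6564, -0.203, 0.2645]
orientation: [0.039, 0.999, -0.0, 0.001]
force: [0.3, -0.9, -3.0]
finger_gap: 0.018
```

Run:
```python
from h import *
o=sensors.get_obs();print(np.round(o["eef_pos"],4),np.round(o["orientation"],4),o["force"],o["ft_torque"],o["finger_gap"])
f=read_camera("scene")["frame"][130:330,130:330,::-1];cv2.imwrite("pics/s4.png",cv2.resize(f,None,fx=3,fy=3,interpolation=cv2.INTER_CUBIC))
```

```text
[ 0.6564 -0.203   0.2645] [ 3.910e-02  9.992e-01 -2.000e-04  8.000e-04] [ 0.27564137 -0.90092139 -2.99417031] [-0.01926816 -0.35180534  0.0095584 ] 0.017973525549382002
```

View pics/s4.png

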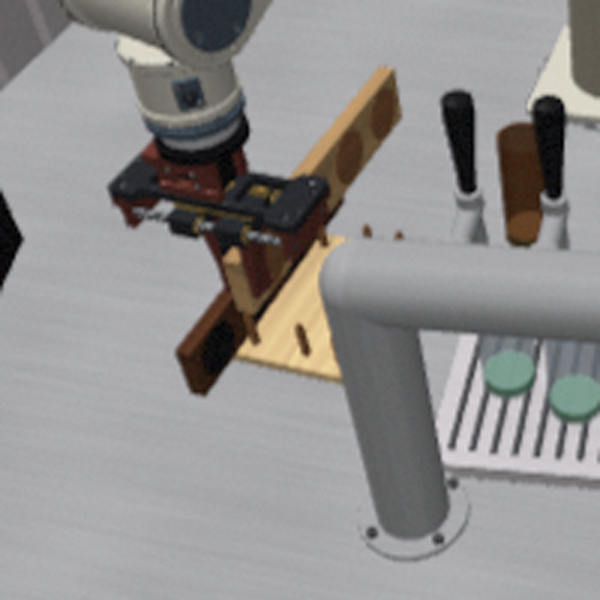

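Run:
```python
from h import *
c=read_camera("scene")
d=np.array([np.cos(np.radians(-4.4)),np.sin(np.radians(-4.4)),0]);n=np.array([-d[1],d[0],0])
p0=np.array([.6564,-.203,0])
for nm,a,b,off in(("rob-end top left-face",398,70,.009),("rob-end bottom left-face",402,112,.009),("near grip bottom leftface",262,300,.009),("far-end bottom rightcorner",243,311,.009),("far-end bottom leftcorner",237,300,-.009)):
    o,r=ray(c,130+a/3,130+b/3);q=o+r*((p0+n*off-o)@n)/(r@n);print(nm,q.round(4),"along",((q-p0)@d).round(4))
```

```text
rob-end top left-face [ 0.3456 -0.1701  0.2192] along -0.3124
rob-end bottom left-face [ 0.3517 -0.1705  0.1678] along -0.3063
near grip bottom leftface [ 0.6572 -0.194   0.1691] along 0.0001
far-end bottom rightcorner [ 0.6852 -0.1962  0.1823] along 0.0282
far-end bottom leftcorner [ 0.667  -0.2128  0.1748] along 0.0113
```

The board is level. Its lower edge is 96 mm below the TCP and its robot-side end is 307 mm from the grip, as planned, so it has not slipped. Now I raise, back off and swing it to lie along the tap row.

send_rows --steps '[{"translation": [0,0,0.2],"twist": -0.3},{"translation": [-0.1,0,0.2],"twist": -0.6},{"translation": [-0.2,0,0.2],"twist": -0.6},{"translation": [-0.2,0,0.2],"twist": -0.6},{"translation": [-0.2,0,0.2],"twist": -0.6},{"translation": [-0.2,0,0.2],"twist": -0.6},{"translation": [-0.2,0,0],"twist": -0.6},{"translation": [-0.3,0,0],"twist": -0.6}]'

```text
time_s: 7.18
eef_pos: [0.6139, -0.2028, 0.2983]
orientation: [0.273, 0.962, -0.0, -0.001]
force: [-0.7, 1.0, -1.4]
finger_gap: 0.0177
```

send_rows --steps '[{"translation": [-0.4,0,0],"twist": -0.6},{"translation": [-0.4,0,0],"twist": -0.6},{"translation": [-0.4,0.2,0],"twist": -0.6},{"translation": [-0.4,0.2,0],"twist": -0.6},{"translation": [-0.4,0.2,0],"twist": -0.6},{"translation": [-0.4,0.3,0],"twist": -0.6},{"translation": [-0.4,0.4,0],"twist": -0.6},{"translation": [-0.4,0.4,0],"twist": -0.6}]'

```text
time_s: 7.85
eef_pos: [0.5169, -0.1515, 0.2981]
orientation: [0.504, 0.864, -0.001, -0.001]
force: [-0.1, 0.3, -2.6]
finger_gap: 0.0176
```

send_rows --steps '[{"translation": [-0.4,0.4,0],"twist": -0.6},{"translation": [-0.4,0.4,0],"twist": -0.6},{"translation": [-0.4,0.4,0],"twist": -0.6},{"translation": [0,0.4,0],"twist": -0.6},{"translation": [0,0.3,0],"twist": -0.6},{"translation": [0,0.2,0],"twist": -0.6},{"translation": [0,0,0],"twist": -0.35},{"translation": [0,0,0],"twist": 0}]'

```text
time_s: 8.52
eef_pos: [0.4815, -0.0885, 0.2984]
orientation: [0.669, 0.743, -0.001, -0.001]
force: [0.7, 0.1, -1.9]
finger_gap: 0.0176
```

```bash
cat > pose.py <<'E'
from h import *
def taps(o=None):
    o=o or sensors.get_obs();q=np.array(o["orientation"]);psi=np.degrees(np.arctan2(2*(q[1]**2)-1+2*(q[3]**2),2*(q[0]*q[1]-q[2]*q[3])))
    O=np.array([.6184,.1140]);ex=np.array([.9946,.1037]);ey=np.array([-.1037,.9946]);p=np.array(o["eef_pos"]);d=p[:2]-O
    print("eef",p.round(4),"psi",psi.round(2),"taps",(d@ex).round(4),(d@ey).round(4),"F",np.round(o["force"],1),"M",np.round(o["ft_torque"],2),"gap",round(o["finger_gap"],4),"t",o["time_s"])
E
python3 - <<'E'
from pose import *
taps()
f=read_camera("scene")["frame"][120:320,120:480,::-1];cv2.imwrite("pics/s5.png",cv2.resize(f,None,fx=2.2,fy=2.2,interpolation=cv2.INTER_CUBIC))
E
```

```text
eef [ 0.4815 -0.0885  0.2984] psi 6.0 taps -0.1572 -0.1872 F [ 0.7  0.1 -1.9] M [-0.4  -0.06 -0.02] gap 0.0176 t 8.5167
```

View pics/s5.png

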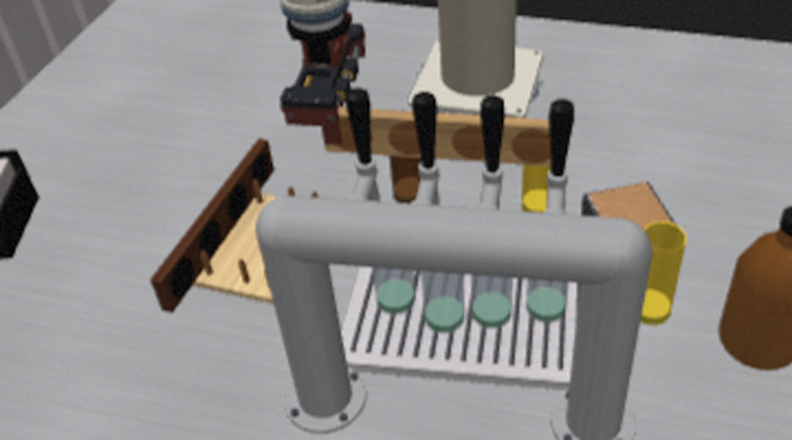

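The view shows the board level and parallel behind the handles. The gripper is off the right end and the four glasses are clear of it. Now I lower it in front of the glasses.

send_rows --steps '[{"translation": [0.35,0.04,0],"twist": 0},{"translation": [0.35,0.04,-0.2],"twist": 0},{"translation": [0.35,0.04,-0.4],"twist": 0},{"translation": [0.35,0.03,-0.5],"twist": 0},{"translation": [0,0,-0.5],"twist": 0},{"translation": [0,0,-0.5],"twist": 0},{"translation": [0,0,-0.5],"twist": 0},{"translation": [0,0,-0.5],"twist": 0}]'

```text
time_s: 9.23
eef_pos: [0.5253, -0.0845, 0.2051]
orientation: [0.669, 0.743, -0.0, -0.0]
force: [-0.7, -0.0, -2.9]
finger_gap: 0.0177
```

send_rows --steps '[{"translation": [0,0,-0.5],"twist": 0},{"translation": [0,0,-0.5],"twist": 0},{"translation": [0,0,-0.4],"twist": 0},{"translation": [0,0,-0.4],"twist": 0},{"translation": [0,0,-0.3],"twist": 0},{"translation": [0,0,-0.2],"twist": 0},{"translation": [0,0,0],"twist": 0},{"translation": [0,0,0],"twist": 0}]'

```text
time_s: 9.9
eef_pos: [0.5244, -0.0844, 0.1376]
orientation: [0.669, 0.743, -0.0, -0.0]
force: [-0.7, -0.0, -2.7]
finger_gap: 0.0176
```

Run:
```python
from pose import *
taps()
c=read_camera("scene");f=c["frame"][120:320,220:480,::-1]
g=read_camera("top")["frame"][120:320,220:480,::-1]
a=np.hstack([cv2.resize(q,(400,400),interpolation=cv2.INTER_CUBIC) for q in (f[:, :200],g[:,:200])]);cv2.imwrite("pics/s6.png",a)
```

```text
eef [ 0.5244 -0.0844  0.1376] psi 6.02 taps -0.114 -0.1876 F [-0.7 -0.  -2.7] M [-0.39  0.    0.04] gap 0.0176 t 9.9
```

View pics/s6.png

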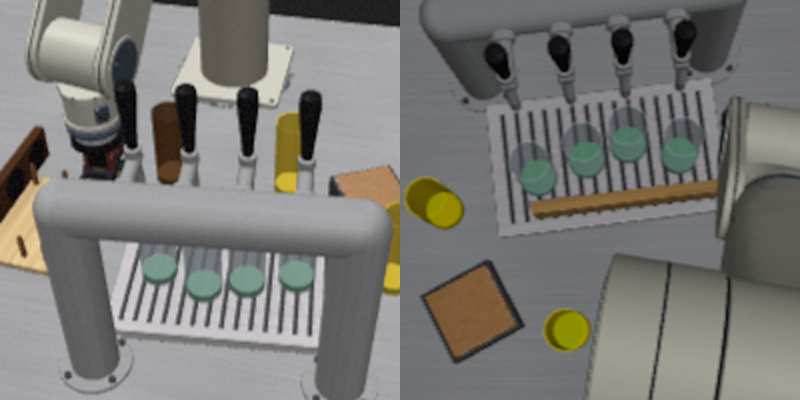

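The top view shows the board's straight edge (533,210) to (715,188) just in front of all four glasses and parallel to the tray. I'll lower the rest, check that its left end covers glass3, and measure its line.

send_rows --steps '[{"translation": [0,0,-0.25],"twist": 0},{"translation": [0,0,-0.22],"twist": 0},{"translation": [0,0,0],"twist": 0},{"translation": [0,0,0],"twist": 0}]'

```text
time_s: 10.33
eef_pos: [0.5239, -0.0844, 0.1231]
orientation: [0.669, 0.743, -0.0, -0.0]
force: [0.3, -0.3, -2.6]
finger_gap: 0.0178
```

```bash
cat >> pose.py <<'E'
def line():
    c=read_camera("top");O=np.array([.6184,.1140]);ex=np.array([.9946,.1037]);ey=np.array([-.1037,.9946])
    z=sensors.get_obs()["eef_pos"][2]-.096+.065
    k=[k for k in blobs(c,(10,90,60),(28,255,255),60) if 270<cv2.boundingRect(k)[0]<300 and cv2.boundingRect(k)[1]<240]
    for q in k:
        box=cv2.boxPoints(cv2.minAreaRect(q))
        print("board",[(((onz(c,u,v,z)[:2]-O)@ex).round(4),((onz(c,u,v,z)[:2]-O)@ey).round(4)) for u,v in box])
    for q in blobs(c,(50,60,60),(95,255,255)):
        (u,v),r=cv2.minEnclosingCircle(q);d=onz(c,u,v,.026)[:2]-O;print("glass",(d@ex).round(4),(d@ey).round(4),"px r",round(r,1))
E
python3 -c "
from pose import *
taps();line()"
```

```text
eef [ 0.5239 -0.0844  0.1231] psi 6.02 taps -0.1145 -0.1875 F [ 0.3 -0.3 -2.6] M [-0.48 -0.01 -0.02] gap 0.0178 t 10.3333
board [(np.float64(-0.106), np.float64(0.1134)), (np.float64(-0.1063), np.float64(-0.1465)), (np.float64(-0.1305), np.float64(-0.146)), (np.float64(-0.1301), np.float64(0.1131))]
glass -0.0593 0.1055 px r 8.8
glass -0.0412 0.0317 px r 8.8
glass -0.0521 -0.1043 px r 8.7
glass -0.026 -0.0313 px r 8.7
```

send_rows --steps '[{"translation": [0.05,0.05,0],"twist": 0},{"translation": [0.1,0.06,0],"twist": 0},{"translation": [0.1,0.01,0],"twist": 0},{"translation": [0.1,0.01,0],"twist": 0},{"translation": [0.1,0.01,0],"twist": 0},{"translation": [0.08,0.008,0],"twist": 0},{"translation": [0.08,0.008,0],"twist": 0},{"translation": [0.08,0.008,0],"twist": 0}]'

```text
time_s: 11.05
eef_pos: [0.5447, -0.0794, 0.1234]
orientation: [0.669, 0.744, -0.0, -0.0]
force: [-1.8, 0.8, -1.8]
finger_gap: 0.0177
```

send_rows --steps '[{"translation": [0.08,0.008,0],"twist": 0},{"translation": [0.08,0.008,0],"twist": 0},{"translation": [0.08,0.008,0],"twist": 0},{"translation": [0.08,0.008,0],"twist": 0},{"translation": [0.08,0.008,0],"twist": 0},{"translation": [0.08,0.008,0],"twist": 0},{"translation": [0.08,0.008,0],"twist": 0},{"translation": [0.08,0.008,0],"twist": 0}]'

```text
time_s: 11.72
eef_pos: [0.5638, -0.0775, 0.1234]
orientation: [0.669, 0.744, -0.001, -0.001]
force: [-5.3, -1.0, 0.4]
finger_gap: 0.0179
```

```bash
python3 -c "
from pose import *
taps();line()"
```

```text
eef [ 0.5638 -0.0775  0.1234] psi 6.07 taps -0.0742 -0.1848 F [-5.3 -1.   0.4] M [-0.22  0.91  0.93] gap 0.0179 t 11.7167
board [(np.float64(-0.0692), np.float64(0.1157)), (np.float64(-0.0656), np.float64(-0.1411)), (np.float64(-0.0921), np.float64(-0.141)), (np.float64(-0.0955), np.float64(0.115))]
glass -0.0382 0.1052 px r 8.7
glass -0.0368 0.0321 px r 8.5
glass -0.036 -0.1031 px r 8.6
glass -0.026 -0.0308 px r 8.8
```

All four glasses are moving and upright. The yaw moment at the grip is already 0.93 Nm, and the fourth glass would bring it near the pads' limit. I'll walk them instead: swing the far end in first to push glasses 3 and 2, then bring the grip end up to push 0 and 1.

send_rows --steps '[{"translation": [-0.026,0.004,0],"twist": -0.108},{"translation": [-0.026,0.004,0],"twist": -0.108},{"translation": [-0.026,0.004,0],"twist": -0.108},{"translation": [-0.026,0.004,0],"twist": -0.108},{"translation": [-0.026,0.004,0],"twist": -0.108},{"translation": [-0.026,0.004,0],"twist": -0.108},{"translation": [-0.026,0.004,0],"twist": -0.108},{"translation": [-0.026,0.004,0],"twist": -0.108}]'

```text
time_s: 12.43
eef_pos: [0.5578, -0.0766, 0.1235]
orientation: [0.702, 0.712, -0.0, -0.0]
force: [-3.2, 0.0, -2.5]
finger_gap: 0.0179
```

```bash
python3 -c "
from pose import *
taps();line()"
```

```text
eef [ 0.5578 -0.0766  0.1235] psi 0.77 taps -0.08 -0.1833 F [-3.2  0.  -2.5] M [-0.4   0.65  0.77] gap 0.0179 t 12.4333
board [(np.float64(-0.0463), np.float64(0.1174)), (np.float64(-0.0677), np.float64(-0.1411)), (np.float64(-0.0945), np.float64(-0.1384)), (np.float64(-0.0732), np.float64(0.1191))]
glass -0.0168 0.1053 px r 8.6
glass -0.0214 0.031 px r 8.6
glass -0.0339 -0.1027 px r 8.9
glass -0.0254 -0.0313 px r 8.6
```

send_rows --steps '[{"translation": [-0.026,0.004,0],"twist": -0.108},{"translation": [-0.026,0.004,0],"twist": -0.108},{"translation": [-0.026,0.004,0],"twist": -0.108},{"translation": [-0.026,0.004,0],"twist": -0.108},{"translation": [-0.026,0.004,0],"twist": -0.108},{"translation": [-0.026,0.004,0],"twist": -0.108},{"translation": [0,0,0],"twist": 0},{"translation": [0,0,0],"twist": 0}]'

```text
time_s: 13.15
eef_pos: [0.5528, -0.0758, 0.1235]
orientation: [0.726, 0.688, -0.0, -0.0]
force: [-4.7, 0.5, -2.2]
finger_gap: 0.0175
```

```bash
python3 -c "
from pose import *
taps();line()"
```

```text
eef [ 0.5528 -0.0758  0.1235] psi -3.08 taps -0.085 -0.182 F [-4.7  0.5 -2.2] M [-0.25  0.87  0.81] gap 0.0175 t 13.15
board [(np.float64(-0.0571), np.float64(0.1184)), (np.float64(-0.0297), np.float64(0.1146)), (np.float64(-0.0706), np.float64(-0.1413)), (np.float64(-0.0978), np.float64(-0.1366))]
glass -0.0331 -0.1035 px r 8.6
glass -0.0218 -0.0324 px r 8.6
glass -0.012 0.0297 px r 8.5
glass -0.0018 0.1037 px r 8.6
```

Glass3 is within 2 mm of its spout line. Now I nudge it the last bit, then bring the grip end forward, pivoting about glass3.

send_rows --steps '[{"translation": [0,0,0],"twist": -0.05},{"translation": [0.065,0.003,0],"twist": 0.065},{"translation": [0.065,0.003,0],"twist": 0.065},{"translation": [0.065,0.003,0],"twist": 0.065},{"translation": [0.065,0.003,0],"twist": 0.065},{"translation": [0.065,0.003,0],"twist": 0.065},{"translation": [0.065,0.003,0],"twist": 0.065},{"translation": [0.065,0.003,0],"twist": 0.065}]'

```text
time_s: 13.87
eef_pos: [0.5666, -0.0753, 0.1235]
orientation: [0.711, 0.703, -0.0, -0.0]
force: [-6.0, -0.5, -1.8]
finger_gap: 0.0178
```

send_rows --steps '[{"translation": [0.065,0.003,0],"twist": 0.065},{"translation": [0.065,0.003,0],"twist": 0.065},{"translation": [0.065,0.003,0],"twist": 0.065},{"translation": [0.065,0.003,0],"twist": 0.065},{"translation": [0.065,0.003,0],"twist": 0.065},{"translation": [0.065,0.003,0],"twist": 0.065},{"translation": [0.065,0.003,0],"twist": 0.065},{"translation": [0.065,0.003,0],"twist": 0.065}]'

```text
time_s: 14.53
eef_pos: [0.5826, -0.0746, 0.1235]
orientation: [0.691, 0.723, -0.0, -0.0]
force: [-3.2, -0.2, -3.2]
finger_gap: 0.0177
```

```bash
python3 -c "
from pose import *
taps();line()"
```

```text
eef [ 0.5826 -0.0746  0.1235] psi 2.53 taps -0.0551 -0.1838 F [-3.2 -0.2 -3.2] M [-0.47  0.87  0.84] gap 0.0177 t 14.5333
board [(np.float64(-0.0313), np.float64(0.1163)), (np.float64(-0.0448), np.float64(-0.1413)), (np.float64(-0.0723), np.float64(-0.1394)), (np.float64(-0.0588), np.float64(0.1172))]
glass -0.0006 0.1043 px r 8.5
glass -0.0043 0.0304 px r 8.6
glass -0.0074 -0.0321 px r 8.3
glass -0.0117 -0.1033 px r 8.6
```

send_rows --steps '[{"translation": [0.065,0.003,0],"twist": 0.065},{"translation": [0.065,0.003,0],"twist": 0.065},{"translation": [0.065,0.003,0],"twist": 0.065},{"translation": [0.065,0.003,0],"twist": 0.065},{"translation": [0.065,0.003,0],"twist": 0.065},{"translation": [0.065,0.003,0],"twist": 0.065},{"translation": [0.065,0.003,0],"twist": 0.065},{"translation": [0.065,0.003,0],"twist": 0.065}]'

```text
time_s: 15.25
eef_pos: [0.5983, -0.0738, 0.1236]
orientation: [0.671, 0.741, 0.0, -0.0]
force: [-4.4, -0.5, -2.5]
finger_gap: 0.018
```

send_rows --steps '[{"translation": [0.02,0.002,0],"twist": 0.03},{"translation": [0,0,0],"twist": 0}]'

```text
time_s: 15.42
eef_pos: [0.5991, -0.0738, 0.1236]
orientation: [0.67, 0.742, 0.0, 0.0]
force: [-3.3, -0.1, -2.7]
finger_gap: 0.0179
```

```bash
python3 -c "
from pose import *
taps();line()
cv2.imwrite('pics/s7.png',cv2.resize(np.hstack([read_camera('scene')['frame'][120:320,220:420,::-1],read_camera('top')['frame'][120:320,220:420,::-1]]),(800,400)))"
```

```text
eef [ 0.5991 -0.0738  0.1236] psi 5.8 taps -0.0387 -0.1848 F [-3.3 -0.1 -2.7] M [-0.51  0.59  0.73] gap 0.0179 t 15.4167
board [(np.float64(-0.0313), np.float64(0.117)), (np.float64(-0.0311), np.float64(-0.1403)), (np.float64(-0.0591), np.float64(-0.1398)), (np.float64(-0.0592), np.float64(0.1165))]
glass -0.0009 0.1038 px r 8.8
glass -0.0005 0.0301 px r 8.7
glass 0.0004 -0.032 px r 8.4
glass 0.0005 -0.1034 px r 8.8
```

View pics/s7.png

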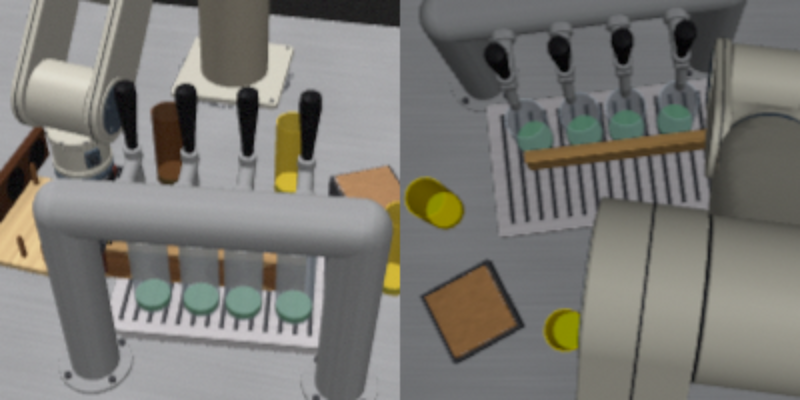

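The row now stands at x = -0.9 to +0.5 mm in the tap axes, each glass within about 5 mm of its tap's lane, and all upright. I back straight off and lift.

send_rows --steps '[{"translation": [-0.08,-0.008,0],"twist": 0},{"translation": [-0.15,-0.016,0],"twist": 0},{"translation": [-0.3,-0.031,0],"twist": 0},{"translation": [-0.4,-0.042,0],"twist": 0},{"translation": [-0.5,-0.052,0],"twist": 0},{"translation": [-0.5,-0.052,0],"twist": 0},{"translation": [-0.4,-0.042,0.2],"twist": 0},{"translation": [-0.2,-0.021,0.4],"twist": 0}]'

```text
time_s: 16.23
eef_pos: [0.52, -0.0817, 0.141]
orientation: [0.671, 0.742, -0.001, -0.001]
force: [-0.0, 0.2, -3.2]
finger_gap: 0.0173
```

send_rows --steps '[{"translation": [0,0,0.6],"twist": 0},{"translation": [0,0,0.7],"twist": 0},{"translation": [0,0,0.7],"twist": 0},{"translation": [0,0,0.7],"twist": 0},{"translation": [-0.3,0,0.7],"twist": 0},{"translation": [-0.4,0,0.7],"twist": 0},{"translation": [-0.4,0,0.6],"twist": 0},{"translation": [-0.3,0,0.5],"twist": 0}]'

```text
time_s: 16.9
eef_pos: [0.4797, -0.0817, 0.2994]
orientation: [0.671, 0.742, 0.001, 0.001]
force: [0.2, 0.2, -2.7]
finger_gap: 0.0175
```

```bash
python3 -c "
from pose import *
taps();line()"
```

```text
eef [ 0.4797 -0.0817  0.2994] psi 5.76 taps -0.1583 -0.1803 F [ 0.2  0.2 -2.7] M [-0.48  0.01  0.03] gap 0.0175 t 16.9
board [(np.float64(-0.1484), np.float64(0.1208)), (np.float64(-0.1499), np.float64(-0.1398)), (np.float64(-0.173), np.float64(-0.1392)), (np.float64(-0.1714), np.float64(0.1205))]
glass -0.0004 0.1046 px r 8.8
glass -0.0005 0.0299 px r 8.8
glass -0.001 -0.0317 px r 8.7
glass -0.0001 -0.104 px r 8.9
```

Glasses stayed put. Now I swing back over the rack by the reverse path.

send_rows --steps '[{"translation": [0,0,0],"twist": 0.35},{"translation": [0,-0.2,0],"twist": 0.6},{"translation": [0,-0.4,0],"twist": 0.6},{"translation": [0,-0.5,0],"twist": 0.6},{"translation": [0.4,-0.44,0],"twist": 0.6},{"translation": [0.4,-0.4,0],"twist": 0.6},{"translation": [0.4,-0.4,0],"twist": 0.6},{"translation": [0.4,-0.4,0],"twist": 0.6}]'

```text
time_s: 17.62
eef_pos: [0.5293, -0.1646, 0.2975]
orientation: [0.475, 0.88, 0.0, 0.001]
force: [-0.2, 0.4, -1.7]
finger_gap: 0.0174
```

send_rows --steps '[{"translation": [0.4,-0.4,0],"twist": 0.6},{"translation": [0.4,-0.3,0],"twist": 0.6},{"translation": [0.4,-0.2,0],"twist": 0.6},{"translation": [0.4,-0.2,0],"twist": 0.6},{"translation": [0.4,-0.2,0],"twist": 0.6},{"translation": [0.4,0,0],"twist": 0.6},{"translation": [0.4,0,0],"twist": 0.6},{"translation": [0.3,0,0],"twist": 0.6}]'

```text
time_s: 18.28
eef_pos: [0.6227, -0.2031, 0.2972]
orientation: [0.242, 0.97, 0.0, 0.001]
force: [1.0, -0.1, -2.2]
finger_gap: 0.0178
```

send_rows --steps '[{"translation": [0.25,0,-0.2],"twist": 0.6},{"translation": [0.25,0,-0.2],"twist": 0.6},{"translation": [0.2,0,-0.2],"twist": 0.6},{"translation": [0.2,0,-0.2],"twist": 0.6},{"translation": [0.2,0,-0.2],"twist": 0.6},{"translation": [0.1,0,-0.2],"twist": 0.6},{"translation": [0,0,0],"twist": 0.34},{"translation": [0,0,0],"twist": 0}]'

```text
time_s: 18.95
eef_pos: [0.6577, -0.2028, 0.2606]
orientation: [0.039, 0.999, 0.0, -0.0]
force: [0.4, 0.0, -2.9]
finger_gap: 0.0178
```

Run:
```python
from pose import *
taps()
f=read_camera("scene")["frame"][130:330,130:330,::-1];cv2.imwrite("pics/s8.png",cv2.resize(f,None,fx=3,fy=3,interpolation=cv2.INTER_CUBIC))
```

```text
eef [ 0.6577 -0.2028  0.2606] psi 85.57 taps 0.0063 -0.3192 F [ 0.4  0.  -2.9] M [-0.06 -0.37  0.04] gap 0.0178 t 18.95
```

View pics/s8.png

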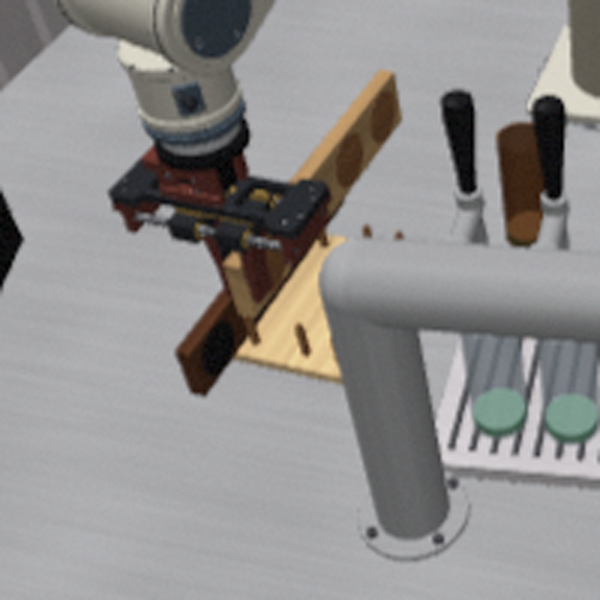

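The picture is nearly identical to the one after lift-off, with the board in line above its slot. I lower it.

send_rows --steps '[{"translation": [-0.03,0,-0.4],"twist": 0},{"translation": [0,0,-0.5],"twist": 0},{"translation": [0,0,-0.5],"twist": 0},{"translation": [0,0,-0.5],"twist": 0},{"translation": [0,0,-0.5],"twist": 0},{"translation": [0,0,-0.4],"twist": 0},{"translation": [0,0,-0.3],"twist": 0},{"translation": [0,0,-0.3],"twist": 0}]'

```text
time_s: 19.67
eef_pos: [0.6568, -0.2029, 0.1585]
orientation: [0.039, 0.999, 0.0, -0.0]
force: [0.0, -0.5, -1.5]
finger_gap: 0.0178
```

send_rows --steps '[{"translation": [0,0,-0.3],"twist": 0},{"translation": [0,0,-0.3],"twist": 0},{"translation": [0,0,-0.25],"twist": 0},{"translation": [0,0,-0.2],"twist": 0},{"translation": [0,0,-0.1],"twist": 0},{"translation": [0,0,0],"twist": 0},{"translation": [0,0,0],"twist": 0}]'

```text
time_s: 20.25
eef_pos: [0.657, -0.2029, 0.1252]
orientation: [0.039, 0.999, -0.0, 0.0]
force: [-0.5, -0.5, -2.4]
finger_gap: 0.0175
```

send_rows --steps '[{"translation": [0,0,-0.15],"twist": 0},{"translation": [0,0,-0.15],"twist": 0},{"translation": [0,0,0],"twist": 0}]'

```text
time_s: 20.5
eef_pos: [0.6565, -0.2027, 0.1153]
orientation: [0.039, 0.999, 0.0, -0.0]
force: [-1.3, -1.0, -2.9]
finger_gap: 0.0178
```

send_rows --steps '[{"translation": [0,0,-0.08],"twist": 0},{"translation": [0,0,0],"twist": 0}]'

```text
time_s: 20.67
eef_pos: [0.6569, -0.2028, 0.1143]
orientation: [0.039, 0.999, 0.0, -0.0]
force: [-1.2, 0.6, 2.6]
finger_gap: 0.0175
```

send_rows --steps '[{"translation": [0,0,-0.06],"twist": 0},{"translation": [0,0,0],"twist": 0}]'

```text
time_s: 20.83
eef_pos: [0.6573, -0.2028, 0.1139]
orientation: [0.039, 0.999, 0.0, 0.0]
force: [-3.5, 1.4, 12.8]
finger_gap: 0.0178
```

Contact with the slot floor (12.8 N up). I ease off and release.

send_rows --steps '[{"translation": [0,0,0.07],"twist": 0},{"translation": [0,0,0],"twist": 0}]'

```text
time_s: 21.0
eef_pos: [0.6573, -0.203, 0.1146]
orientation: [0.039, 0.999, -0.0, 0.001]
force: [0.7, 0.1, -2.5]
finger_gap: 0.0177
```

send_rows --steps '[{"translation": [0,0,0],"twist": 0},{"translation": [0,0,0],"twist": 0},{"translation": [0,0,0],"twist": 0},{"translation": [0,0,0],"twist": 0},{"translation": [0,0,0],"twist": 0},{"translation": [0,0,0],"twist": 0},{"translation": [0,0,0],"twist": 0},{"translation": [0,0,0],"twist": 0}]' --fingers 60

```text
time_s: 21.67
eef_pos: [0.6569, -0.2029, 0.1139]
orientation: [0.039, 0.999, 0.0, -0.0]
force: [0.3, -0.5, 0.0]
finger_gap: 0.0602
```

send_rows --steps '[{"translation": [0,0,0.2],"twist": 0},{"translation": [0,0,0.4],"twist": 0},{"translation": [0,0,0.5],"twist": 0},{"translation": [0,0,0.5],"twist": 0},{"translation": [0,0,0.6],"twist": 0},{"translation": [0,0,0.7],"twist": 0},{"translation": [0,0,0.7],"twist": 0},{"translation": [0,0,0.7],"twist": 0}]'

```text
time_s: 22.33
eef_pos: [0.6571, -0.203, 0.2462]
orientation: [0.039, 0.999, -0.0, 0.001]
force: [0.2, 0.1, 0.9]
finger_gap: 0.0599
```

send_rows --steps '[{"translation": [0,0,0.6],"twist": 0},{"translation": [0,-0.5,0.5],"twist": 0},{"translation": [0,-0.8,0.3],"twist": 0},{"translation": [0,-0.9,0],"twist": 0},{"translation": [0,-0.9,0],"twist": 0},{"translation": [0,-0.9,0],"twist": 0},{"translation": [0,-0.9,0],"twist": 0},{"translation": [0,-0.9,0],"twist": 0}]'

```text
time_s: 23.0
eef_pos: [0.6569, -0.3782, 0.2875]
orientation: [0.039, 0.999, -0.001, 0.001]
force: [0.2, -0.0, 0.4]
finger_gap: 0.0601
```

send_rows --steps '[{"translation": [-0.3,-0.9,0],"twist": 0},{"translation": [-0.3,-0.9,0],"twist": 0},{"translation": [-0.3,-0.9,0],"twist": 0},{"translation": [-0.3,-0.9,0],"twist": 0},{"translation": [-0.3,-0.6,0],"twist": 0},{"translation": [0,0,0],"twist": 0},{"translation": [0,0,0],"twist": 0}]'

```text
time_s: 23.58
eef_pos: [0.6112, -0.5037, 0.2861]
orientation: [0.04, 0.999, -0.0, 0.0]
force: [0.6, -0.2, 0.2]
finger_gap: 0.0602
```

Run:
```python
from pose import *
taps();line()
a=read_camera("scene")["frame"][130:330,150:350,::-1];b=read_camera("top")["frame"][100:300,280:480,::-1]
cv2.imwrite("pics/s9.png",cv2.resize(np.hstack([a,b]),(800,400),interpolation=cv2.INTER_CUBIC))
```

```text
eef [ 0.6112 -0.5037  0.2861] psi 85.42 taps -0.0713 -0.6137 F [ 0.6 -0.2  0.2] M [ 0.01 -0.02 -0.  ] gap 0.0602 t 23.5833
glass -0.0006 0.1047 px r 8.8
glass -0.0005 0.0299 px r 8.8
glass -0.001 -0.0317 px r 8.7
glass -0.0003 -0.104 px r 8.9
```

View pics/s9.png

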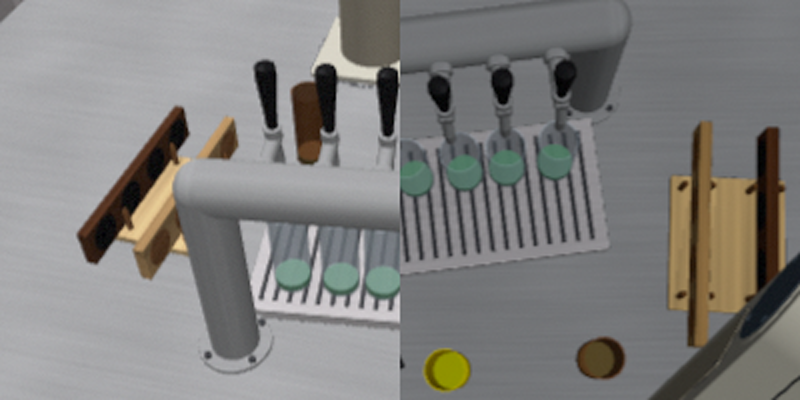

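The board stands upright in its slot between the dowels (top view, (703,125) to (697,345)). The dark board and the look-alikes are where they were, and the glasses are in line. I'm handing in.

```bash
python3 -c "
from workcell import bot
print(bot.close_job())"
```

```text
the job is handed in; nothing more can be done
None
```

The four tasting glasses stand in one straight row under their taps, and the pale board is back upright in its slot. I handed the job in at about 24 s of the 58 s allowed.

**Method:** The moves allow no tilt, so I could not lean the board back as the task describes. Instead I gripped it about 13 mm from one end, which kept the gripper outside the row and clear of the glasses. Pushing all four glasses at once would have come close to what the grip could hold. So I swung the far end in first to push glasses 3 and 2, then brought the grip end forward to push 0 and 1.

**Last checks:**
- **Row:** All four glasses are within about 1 mm of the spout line and upright.
- **Sideways:** The glasses sit at y = -104, -32, +30 and +105 mm, against spouts at -105, -35, +35 and +105 mm. Glass 2 is about 5 mm off its lane, and I left it there.
- **Board:** The last picture shows it upright between its dowels. It took 12.8 N when it touched the slot floor.
- **Other things:** The dark board, the brown glass and the nearer yellow glass look unmoved in the last picture. The growler, the coasters and the second yellow glass were outside it; the arm did not work near them.
- **Tower and forces:** I saw no sign of contact with the tower. The highest wrist force in the readings was about 13 N.

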